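# Try a taper gauge in a reamed chair-leg socket

### The arm

A 6-joint arm with a two-finger parallel gripper is mounted at the origin on the work surface. World frame = base frame: x ahead of the robot, y to its left, z up, the work surface at z = 0. Lengths are in m, angles in degrees, forces in N, time in s.
With the tool pointing down it reaches from about 0.25 to 0.725 m from the base axis. Payload 9.7 kg.
Tool frame: the origin (TCP) lies between the finger pads; the fingertips stand 19 mm ahead of it and the grasp point (between the pads) is the TCP; z points along the fingers, y is the line along which they close (so a half turn about z gives the same grasp; the last joint's range is limited). The gripper opens to 85 mm and grips with 20 to 120 N. Pads are 22 mm wide; open, the fingers measure 114 mm over their backs; the gripper's body (76 mm by 85 mm) begins 54 mm behind the grasp point. The pads swing forward as they close: fully open they stand 13 mm farther back than shut.
Start: joints at [-65.718, 4.979, 10.078, 95.1, 0, 90], TCP at [0.226, -0.501, 0.225] pointing down, gripper open.
Joint ranges: [-179.16, 179.16], [-48.56, 103.87], [-65.8, 70.77], [-126.05, 130.52], [-82.76, 87.17], [-180, 180]. Speed limits (degrees/s): [127.2, 127.2, 147.25, 180, 180, 180].

### API

Orientations are given as [roll, pitch, yaw] about the fixed x, y, z axes, in that order (R = Rz(yaw) Ry(pitch) Rx(roll)).
In Python, from workcell import * gives the robot as it stands. Calls block until the motion is done:
- movep(position, orientation): joint-space move of the TCP to a pose.
- move_l(position, rate=0.15, rot=None, guard=None): straight line of the TCP; rot=None keeps the orientation; rate is the mean speed in m/s. With guard (N) it stops when the force on the tool has changed by that much, and returns True; else False.
- goto_joints(angles): joint-space move.
- open_gripper() and grasp(strength=None): open the fingers fully, or close them until they stop; strength is the grip in N (None keeps the last).
- hold(seconds).
- inverse_kinematics(position, orientation): joint angles nearest the present ones, or None.
- read_camera(name): name is "scene" or "side" or "wrist"; returns a dict with "color" (420x560x3 uint8, red, green, blue), "range_z" (420x560 float32, m along the optical axis (not along the pixel's ray), 0 where there is no reading), "fx", "fy", "cx", "cy" (pixels), "position" and "rotation" of the camera in the world; the wrist camera has in their place "hand_eye" (4x4, takes a point from camera to tool coordinates, whose origin is the TCP and whose axes are the flange's). Camera axes: x right, y down, z forward; pixel columns grow to the right and rows downward; lengths in m; the calibration is good to about 2 mm. The wrist camera is an equidistant fisheye: a pixel r from the principal point sees the ray r / f radians off the axis. A picture is of the moment at which its call begins: read the wrist's pose just before it.
A pose or a line that the arm cannot do raises MotionError and nothing moves.
- job_done(): hands the job in; it is judged then, once.
Trained networks look in a picture, given as the dict that the camera call returned (one of the last four; its "shot" number tells which), for a name from the list of things; names that differ only in an ending like _2 or _b are one class to them, and where a whole thing is asked for, a point or a joint stands for the part that bears it (a point fixed in the world has none). Each returns a list of dicts, best first, with "p" (0 to 1); they miss things now and then, are a little off and sometimes report something else, mostly with a low value. They report only what shows in the picture. A call takes as long as a camera call. They do not tell look-alikes from the thing itself.
- find_in(picture, label): "at" ([x, y, z] in m, in the coordinates of the camera as it stood for that picture, good to about 4 mm: the middle of the surface that is visible of it).
Readings, each from a call of its own:
- read_clock(): time.
- read_q(): joint angles.
- read_joint_vel(): joint speeds.
- read_effort(): joint torques, N m.
- read_eef_pos(): TCP position.
- read_eef_rot(): TCP orientation.
- read_ft_force(): force on the tool from outside, world axes, zero at the start.
- read_torque(): the same for the moment, N m.
- read_grip_width(): finger opening in m.
- read_finger_force(): force on a finger pad.
Only numpy, scipy, OpenCV 4.12 (cv2) and the standard library are available. Lean on these libraries where they do the work, as an engineer would, in place of code of your own. Each camera call takes 0.05 s, during which the arm holds its last target. There are 200 camera calls.

### The job

Check the reamed leg socket with the wooden taper gauge: lift the T-handled gauge out of its rack, set it upright in the block whose socket matches its taper (the wider of the two), handle lengthwise along the block, and press it fully home with a steady push of about 10 N. Keep pressing with about that much while you rock the handle at least 25 degrees anticlockwise (seen from above) and then at least 25 degrees clockwise from lengthwise, to feel that it turns free; never push harder than 15 N or shove sideways, or the taper binds. Turn the handle back lengthwise, let go and leave the gauge standing home in the socket, without trying it in the other block or disturbing the things around.

Things in the scene. Friction and masses are not known exactly. Their poses are not given: they have to be found in the camera images.
- gauge_handle (a point): centre of the T-handle of the loose wooden taper gauge (0.11 to 0.23 kg): a bar 120 mm long (x axis), 24 mm wide (y), 24 mm high, both ends alike; z is the gauge's axis, up. Below the bar come a neck (20 mm diameter, 26 mm long), a flange (62 mm diameter, 6 mm thick) and the cone. It starts upright in its rack, hung by the flange; lift it 45 mm to clear the rack
- gauge_tip (a point): centre of the gauge's flat tip, 82 mm below the handle's centre. The cone is 16 mm in diameter here and widens over 38 mm of height to 46 mm under the flange
- handle_end (a point): middle of one end face of the T-handle bar, 60 mm from the handle's centre along its x axis
- wide_block_mouth (a point): centre of the mouth (52 mm plain recess) of the wide socket, at the top face of a fixed, unyielding wooden block 160 mm long (x axis), 90 mm wide (y), 64 mm high, a bench dog at each end. The taper, matching the gauge, begins 0 to 5 mm down (hidden, as reamed) at 40 mm diameter: with the gauge home the handle's centre is 47 to 52 mm above this point; find it by feel
- narrow_block_mouth (a point): centre of the mouth of the other, narrow socket (27 mm in diameter), on an otherwise identical fixed block; the gauge does not go home in it. The two blocks change places
- rack_top (a point): centre of the top of the fixed gauge rack, a dark wooden block 100 x 100 mm, 60 mm high, with a plain hole 50 mm in diameter in which the gauge hangs
- mallet_head (a point): centre of the head of a loose joiner's mallet lying on the bench: head 60 x 110 (y) x 70 mm, handle 30 x 24 mm reaching 230 mm from here along its x axis
- chisel_mid (a point): middle of a loose chisel lying on the bench, 270 mm long along x, 26 mm thick
- sample_mid (a point): middle of a loose dovetail sample board lying on the bench, 90 x 70 x 14 mm
Mind the look-alikes: they are no part of the job. Leave any green, orange or yellow look-alike of the part that bears gauge_handle alone.

How it is judged:
By the outcome, as a careful person would: the job done as asked, in the order asked, and still so for the second after the job is handed in, with the robot touching nothing.
It also fails if it takes over 67 s, if anything falls off the work surface, if the arm or the gripper's body presses on something with over 40 N, if the wrist force passes 120 N, or if a joint passes its speed limit or range.

## Working session

There is one attempt and no reset: what is moved stays moved. The work goes in short steps, each a Python script; the robot and the scene stay as the last script left them, time stands still between calls to the robot, and variables do not carry over. Pictures are saved under pics/ and viewed, at most 10 in all, crops included, and the job is handed in when it is done.

```bash
mkdir -p pics; cat > h.py <<'E'
from workcell import *
import numpy as np, cv2
from scipy.spatial.transform import Rotation as R
def save(im,fn): cv2.imwrite('pics/'+fn,cv2.cvtColor(im,cv2.COLOR_RGB2BGR))
def w(p,a): return np.array(p['position'])+R_(p)@np.array(a)
def R_(p):
    r=np.array(p['rotation'])
    return r if r.shape==(3,3) else R.from_euler('xyz',r,degrees=True).as_matrix()
def cloud(p):
    z=p['range_z']; v,u=np.indices(z.shape)
    P=np.stack([(u-p['cx'])/p['fx']*z,(v-p['cy'])/p['fy']*z,z],-1)
    return P@R_(p).T+np.array(p['position'])
def px(p,a): return [round(p['cx']+p['fx']*a[0]/a[2]),round(p['cy']+p['fy']*a[1]/a[2])]
E
python3 - <<'E'
from h import *
for c in ['scene','side']:
    p=read_camera(c); save(p['color'],c+'.png'); print(c,p['position'],p['rotation'])
    np.savez(c,cl=cloud(p),col=p['color'])
    for l in ['gauge_handle','gauge_tip','handle_end','wide_block_mouth','narrow_block_mouth','rack_top','mallet_head','chisel_mid','sample_mid']:
        for d in find_in(p,l)[:4]: print(l,round(d['p'],2),px(p,d['at']),w(p,d['at']).round(3))
print(read_clock(),read_eef_rot(),read_ft_force())
E
```

```text
scene [1.17174237 0.49756087 0.8442778 ] [-132.15819513   -1.08772841  129.19131626]
gauge_handle 0.93 [298, 204] [0.498 0.02  0.104]
gauge_handle 0.92 [372, 209] [0.374 0.158 0.085]
gauge_handle 0.91 [270, 139] [ 0.292 -0.242  0.077]
gauge_handle 0.61 [268, 176] [ 0.445 -0.121  0.088]
gauge_tip 0.97 [271, 138] [ 0.291 -0.238  0.082]
gauge_tip 0.8 [373, 211] [0.372 0.163 0.08 ]
gauge_tip 0.79 [298, 203] [0.496 0.019 0.107]
gauge_tip 0.73 [268, 174] [ 0.444 -0.122  0.092]
handle_end 0.66 [271, 139] [ 0.293 -0.238  0.079]
handle_end 0.58 [297, 204] [0.496 0.017 0.103]
handle_end 0.58 [269, 174] [ 0.442 -0.121  0.093]
handle_end 0.57 [372, 208] [0.373 0.157 0.087]
wide_block_mouth 0.67 [197, 213] [ 0.65  -0.179  0.064]
narrow_block_mouth 0.89 [325, 282] [0.623 0.194 0.065]
narrow_block_mouth 0.65 [429, 345] [0.585 0.431 0.018]
rack_top 0.89 [297, 231] [0.526 0.043 0.05 ]
rack_top 0.22 [298, 203] [0.497 0.02  0.107]
mallet_head 0.65 [195, 292] [ 0.81  -0.019  0.039]
chisel_mid 0.34 [297, 230] [0.528 0.043 0.053]
sample_mid 0.76 [430, 344] [0.582 0.432 0.017]
side [0.45576662 0.82773821 0
[... 335 characters left out ...]
0.023 0.101]
gauge_tip 0.72 [339, 190] [ 0.435 -0.122  0.079]
gauge_tip 0.69 [393, 175] [ 0.287 -0.236  0.076]
handle_end 0.98 [394, 175] [ 0.286 -0.236  0.077]
handle_end 0.96 [371, 266] [0.362 0.165 0.08 ]
handle_end 0.91 [316, 211] [0.485 0.023 0.106]
handle_end 0.63 [338, 191] [ 0.438 -0.122  0.078]
wide_block_mouth 0.76 [271, 184] [ 0.621 -0.171  0.052]
narrow_block_mouth 0.86 [255, 277] [0.591 0.212 0.06 ]
rack_top 0.94 [312, 242] [0.487 0.064 0.046]
mallet_head 0.96 [198, 213] [ 0.781 -0.012  0.044]
chisel_mid 0.84 [322, 165] [ 0.492 -0.388  0.012]
sample_mid 0.89 [236, 388] [0.581 0.432 0.02 ]
1.0 [-1.79998968e+02 -3.06301000e-04  2.42781998e+01] [ 0.39370831  0.58154718 -1.66259378]
```

View pics/scene.png

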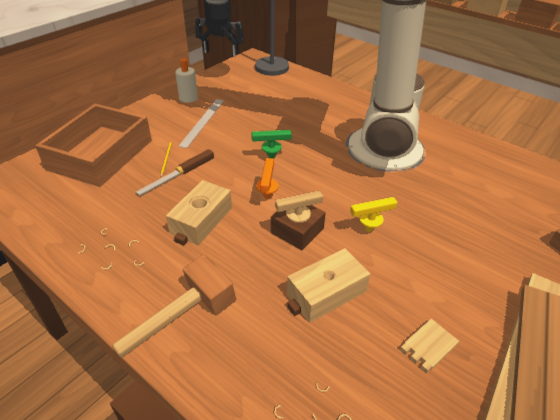

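```bash
python3 - <<'E'
import cv2,numpy as np
a=cv2.imread('pics/side.png');cv2.imwrite('pics/sidec.png',cv2.resize(a[140:330,210:430],(800,690))[:600])
from h import *
for c in ['scene','side']:
    d=np.load(c+'.npz');cl=d['cl'];col=d['col']
    # gauge: top of handle
    m=(np.hypot(cl[...,0]-.49,cl[...,1]-.02)<.09)&(cl[...,2]>.11)
    q=cl[m];print(c,m.sum(),q[:,2].max(),np.median(q[:,2]),cv2.minAreaRect(q[:,:2].astype(np.float32)*1000))
    m=(np.hypot(cl[...,0]-.49,cl[...,1]-.02)<.09)&(abs(cl[...,2]-.06)<.004);q=cl[m]
    print(' rack',m.sum(),cv2.minAreaRect(q[:,:2].astype(np.float32)*1000))
    for x,y in [(.63,-.175),(.605,.2)]:
        m=(np.hypot(cl[...,0]-x,cl[...,1]-y)<.11)&(abs(cl[...,2]-.064)<.005)
        q=cl[m];print(' blk',m.sum(),np.median(q[:,2]),cv2.minAreaRect(q[:,:2].astype(np.float32)*1000))
E
```

```text
scene 389 0.12163225807048594 0.11692221668876024 ((487.6850280761719, 13.495357513427734), (29.328842163085938, 118.72209167480469), 58.96550369262695)
 rack 597 ((487.5628662109375, 13.94906234741211), (104.05516815185547, 101.8429183959961), 2.2630348205566406)
 blk 1457 0.06527132277006809 ((620.2415771484375, -205.94595336914062), (165.06207275390625, 95.25990295410156), 12.119091987609863)
 blk 2405 0.06540498592707367 ((601.5462646484375, 187.21087646484375), (93.12487030029297, 161.9168243408203), 71.59919738769531)
side 369 0.12027793752016136 0.11609796440042708 ((487.0126647949219, 15.115066528320312), (26.19193458557129, 118.93634033203125), 56.777198791503906)
 rack 629 ((488.07733154296875, 14.236740112304688), (98.46822357177734, 104.66002655029297), 2.311612844467163)
 blk 901 0.06454533949048447 ((619.5697631835938, -205.7468719482422), (158.29075622558594, 98.16138458251953), 12.194738388061523)
 blk 2410 0.0645110663471497 ((601.4977416992188, 186.88909912109375), (93.7935791015625, 161.61936950683594), 71.62792205810547)
```

View pics/sidec.png

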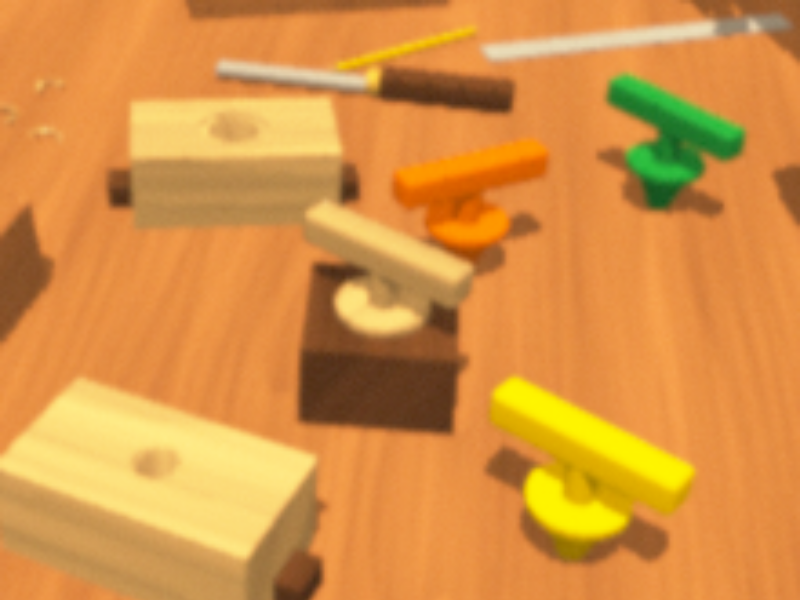

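Candidates for the gauge in the scene picture are tan in the rack (298,204), green (271,138), orange (268,176) and yellow (372,209). I choose the tan one because it hangs in the rack. The far block at (200,203) appears to have the wider hole, and the near one at (330,274) the narrow hole. I'll check both from close up with the wrist camera.

```bash
cat >> h.py <<'E'
def wristshot(fn):
    pos=np.array(read_eef_pos());rot=R.from_euler('xyz',read_eef_rot(),degrees=True).as_matrix()
    p=read_camera('wrist');save(p['color'],fn)
    z=p['range_z'];v,u=np.indices(z.shape);dx=(u-p['cx'])/p['fx'];dy=(v-p['cy'])/p['fy'];th=np.hypot(dx,dy)
    s=np.where(th>1e-6,np.tan(np.minimum(th,1.5))/np.maximum(th,1e-6),1)
    P=np.stack([dx*s*z,dy*s*z,z],-1);T=np.array(p['hand_eye'])
    f=lambda a:(np.asarray(a)@T[:3,:3].T+T[:3,3])@rot.T+pos
    P=f(P);P[z<=0]=np.nan
    return p,P,f
E
python3 - <<'E'
from h import *
for xy,yaw in [((.6201,-.2058),12.1),((.4875,.0143),-32)]:
    for y in (yaw-180,yaw,yaw+180):
        for d in (-30,0,30):
            q=inverse_kinematics([*xy,.11],[180,0,y+d]); print(y+d,None if q is None else np.round(q,0))
movep([.57,-.2058,.3],[180,0,12.1])
p,P,f=wristshot('w1.png');np.save('w1.npy',P)
for l in ['wide_block_mouth','narrow_block_mouth']:
    for d in find_in(p,l): print(l,d['p'],f(d['at']).round(4))
m=(abs(P[...,2]-.064)<.006)&(np.hypot(P[...,0]-.62,P[...,1]+.206)<.11)
q=P[m];print(np.median(q[:,2]),cv2.minAreaRect(q[:,:2].astype(np.float32)*1000))
h=(P[...,2]<.056)&(np.hypot(P[...,0]-.62,P[...,1]+.206)<.036);print(h.sum(),P[h].min(0),P[h].max(0))
movep([.4475,.0393,.3],[180,0,-32])
p,P,f=wristshot('w2.png');np.save('w2.npy',P)
for l in ['gauge_handle','rack_top']:
    for d in find_in(p,l): print(l,d['p'],f(d['at']).round(4))
m=(P[...,2]>.108)&(P[...,2]<.13)&(np.hypot(P[...,0]-.4875,P[...,1]-.0143)<.08)
q=P[m];print(m.sum(),np.median(q[:,2]),cv2.minAreaRect(q[:,:2].astype(np.float32)*1000))
print(read_clock())
a=cv2.imread('pics/w1.png');b=cv2.imread('pics/w2.png');cv2.imwrite('pics/w12.png',cv2.resize(np.hstack([a,b]),(800,300)))
E
```

```text
-197.9 [-18.  19.  13.  85.   0.  -0.]
-167.9 [-18.  19.  13.  85.   0. -30.]
-137.9 [-18.  19.  13.  85.   0. -60.]
-17.9 [-18.  19.  13.  85.   0. 180.]
12.1 [-18.  19.  13.  85.   0. 150.]
42.1 [-18.  19.  13.  85.   0. 120.]
162.1 [-18.  19.  13.  85.   0.  -0.]
192.1 [-18.  19.  13.  85.   0. -30.]
222.1 [-18.  19.  13.  85.   0. -60.]
-242 [  2.  -4. -12.  82.   0.  64.]
-212 [  2.  -4. -12.  82.   0.  34.]
-182 [  2.  -4. -12.  82.   0.   4.]
-62 [   2.   -4.  -12.   82.    0. -116.]
-32 [   2.   -4.  -12.   82.    0. -146.]
-2 [   2.   -4.  -12.   82.    0. -176.]
118 [  2.  -4. -12.  82.   0.  64.]
148 [  2.  -4. -12.  82.   0.  34.]
178 [  2.  -4. -12.  82.   0.   4.]
narrow_block_mouth 0.72 [0.6145 0.1669 0.0645]
0.06400299464184661 ((620.0077514648438, -204.03103637695312), (159.50070190429688, 90.64169311523438), 12.36800479888916)
677 [ 0.60224183 -0.2221586  -0.00188301] [ 0.64454765 -0.17825062  0.05594135]
gauge_handle 0.94 [0.4885 0.0151 0.1194]
gauge_handle 0.87 [ 0.2881 -0.2355  0.085 ]
gauge_handle 0.66 [ 0.4372 -0.1221  0.0917]
gauge_handle 0.65 [0.37   0.1462 0.0967]
rack_top 0.68 [0.4854 0.0154 0.0612]
2587 0.1158558379844393 ((486.63677978515625, 14.444164276123047), (24.478147506713867, 118.53532409667969), 58.427833557128906)
7.175
```

View pics/w12.png

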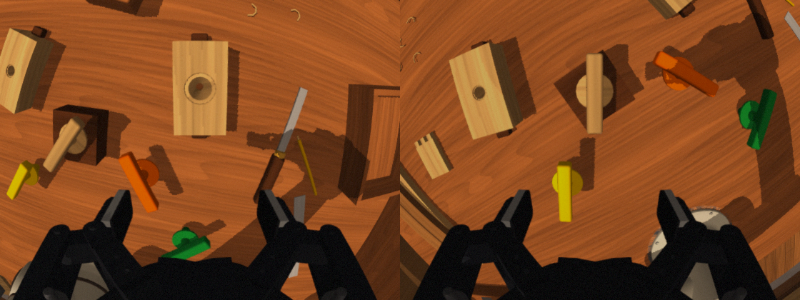

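The tan gauge is in the rack at the centre of the right picture (594,92). The wide socket is confirmed at (201,89) in the left picture, and the narrow one is at (478,93) in the right. Next I grasp and lift the gauge.

```bash
python3 - <<'E'
from h import *
movep([.4866,.0145,.19],[180,0,148.4])
move_l([.4866,.0145,.104],.1)
grasp(50)
print(read_grip_width(),read_ft_force(),read_eef_pos())
move_l([.4866,.0145,.17],.06)
move_l([.4866,.0145,.23],.15)
hold(.3);print(read_grip_width(),read_ft_force(),read_clock())
p,P,f=wristshot('w3.png')
m=(abs(P[...,0]-.4866)<.08)&(abs(P[...,1]-.0145)<.06)&(P[...,2]>.225)&(P[...,2]<.26)
q=P[m];print(m.sum(),q.mean(0) if m.sum() else 0)
E
```

```text
0.022321355069811626 [0.0422935  0.70863577 3.66622604] [0.48678191 0.01459169 0.10431802]
0.021945514446879644 [ 0.34024707  0.50859856 -1.4590505 ] 13.475
11251 [0.47549841 0.02084526 0.24199045]
```

View pics/w3.png

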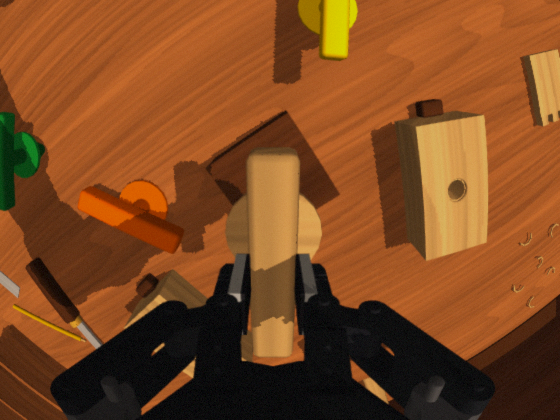

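The gauge is held squarely with its handle centre between the fingers, clear of the rack. Next I go over the socket and feel my way down.

```bash
python3 - <<'E'
from h import *
import json
movep([.62,-.2042,.2],[180,0,192.4])
move_l([.62,-.2042,.152],.1)
hold(.4)
F=[];
for i in range(8): F.append(read_ft_force());hold(.02)
F=np.array(F);b=F.mean(0);print('base',b,F.std(0),read_eef_pos(),read_clock())
json.dump(list(b),open('b.json','w'))
g=move_l([.62,-.2042,.1125],.015,guard=3)
hold(.1);print(g,read_eef_pos(),read_ft_force()-b,read_torque(),read_clock())
E
```

```text
base [-0.15987208  0.05834356 -1.44857533] [0.42038514 0.3024429  0.53813823] [ 0.62002026 -0.20425427  0.15203313] 15.7333
True [ 0.62005612 -0.2048021   0.11387732] [ 0.59990941 -1.70023319  3.41105674] [-0.59215142 -0.18255365  0.01712449] 18.0833
```

```bash
cat >> h.py <<'E'
import json
def ft(b,n=5):
    a=[]
    for i in range(n): a.append(read_ft_force());hold(.01)
    return np.mean(a,0)-b
def servo(c,b,yaw,fz,n,gx=.1e-3,gz=.08e-3,log=True):
    for i in range(n):
        f=ft(b)
        d=np.array([gx*f[0],gx*f[1],-gz*(fz-f[2])]);d=np.clip(d,-.3e-3,.3e-3)
        c=c+d;move_l(list(c),.01,rot=[180,0,yaw])
        if log: print(round(yaw,1),f.round(1),(c*1e3).round(2),(np.array(read_eef_pos())*1e3).round(2),round(read_clock(),2))
    json.dump(list(c),open('c.json','w'));return c
E
python3 - <<'E'
from h import *
b=np.array(json.load(open('b.json')));c=np.array(read_eef_pos());c[1]=-.2043;c[2]=.1138
servo(c,b,192.4,9.5,12)
E
```

```text
192.4 [ 1.  -2.   3.9] [ 620.16 -204.5   113.5 ] [ 620.27 -204.74  113.68] 18.38
192.4 [ 0.7 -2.8  4. ] [ 620.23 -204.79  113.2 ] [ 620.35 -204.87  113.35] 18.67
192.4 [ 1.2 -2.6  4.8] [ 620.35 -205.04  112.9 ] [ 620.46 -204.99  113.17] 18.96
192.4 [ 0.8 -2.4  6.6] [ 620.43 -205.29  112.67] [ 620.55 -205.1   113.18] 19.25
192.4 [-0.  -1.2  8. ] [ 620.43 -205.4   112.55] [ 620.55 -205.14  113.16] 19.54
192.4 [ 0.4 -1.   8.3] [ 620.47 -205.5   112.45] [ 620.61 -205.17  113.16] 19.83
192.4 [ 0.3 -0.5  9.1] [ 620.5  -205.55  112.42] [ 620.63 -205.2   113.15] 20.12
192.4 [ 0.1 -0.8  9.6] [ 620.51 -205.63  112.43] [ 620.61 -205.22  113.13] 20.42
192.4 [-0.6 -0.5  9.5] [ 620.45 -205.68  112.43] [ 620.59 -205.23  113.14] 20.71
192.4 [-0.1 -0.3  8.9] [ 620.43 -205.71  112.38] [ 620.6  -205.28  113.14] 21.0
192.4 [0.  0.1 9.4] [ 620.44 -205.7   112.38] [ 620.61 -205.26  113.15] 21.29
192.4 [-0.1 -0.2  9.5] [ 620.43 -205.73  112.37] [ 620.58 -205.27  113.12] 21.58
```

Home at z = 0.1132 m, pushing 9.5 N with about zero side force. Now I rock it under force servo.

```bash
python3 - <<'E'
from h import *
b=np.array(json.load(open('b.json')));c=np.array(json.load(open('c.json')))
c=servo(c,b,192.4,9.8,2,log=False)
mx=0
def go(ts):
    global c
    for k,t in enumerate(ts):
        c=servo(c,b,192.4+t,9.8,1,log=k%3==0)
        f=ft(b,3)
        if f[2]>13.5 or np.hypot(*f[:2])>4: print('extra',t,f); c=servo(c,b,192.4+t,9.8,2)
    c=servo(c,b,192.4+ts[-1],9.8,2); print('Mz',read_torque(),np.array(read_eef_rot()).round(2))
go(np.arange(3,31,3.))
go(np.arange(27,-31,-3.))
go(np.arange(-27,1,3.))
E
```

```text
195.4 [-0.4 -0.3 10.1] [ 620.42 -205.76  112.34] [ 620.57 -205.27  113.07] 22.46
204.4 [-0.   0.3  9.3] [ 620.43 -205.75  112.22] [ 620.64 -205.31  112.95] 23.41
213.4 [0.4 0.1 9.5] [ 620.51 -205.78  112.14] [ 620.75 -205.36  112.99] 24.36
222.4 [ 0.4 -0.3  9.8] [ 620.56 -205.86  112.14] [ 620.85 -205.43  112.97] 25.31
222.4 [ 0.2 -0.1  9.8] [ 620.58 -205.87  112.14] [ 620.88 -205.42  113.03] 25.62
222.4 [ 0.2 -0.1 10. ] [ 620.61 -205.88  112.15] [ 620.86 -205.46  113.01] 25.92
Mz [-0.10682754 -0.08948237 -0.11265997] [-1.7998e+02  7.0000e-02 -1.3758e+02]
219.4 [ 0.3  0.1 10. ] [ 620.64 -205.87  112.17] [ 620.91 -205.34  113.  ] 26.21
210.4 [ 0.3  0.1 10.1] [ 620.7  -205.87  112.2 ] [ 620.86 -205.34  113.  ] 27.16
201.4 [-0.3  0.4  9.5] [ 620.65 -205.72  112.15] [ 620.81 -205.26  113.02] 28.11
192.4 [-0.3  0.2 10.1] [ 620.59 -205.62  112.19] [ 620.72 -205.17  113.02] 29.06
183.4 [-0.3  0.3  9.9] [ 620.54 -205.58  112.27] [ 620.61 -205.11  112.97] 30.01
174.4 [-0.3  0.1  9.9] [ 620.46 -205.54  112.25] [ 620.55 -205.01  112.96] 30.96
165.4 [ 0.1  0.4 10.1] [ 620.42 -205.46  112.22] [ 620.53 -204.95  112.98] 31.91
162.4 [-0.1  0.2  9.7] [ 620.35 -205.42  112.23] [ 620.49 -204.89  113.02] 32.54
162.4 [-0.1  0.1 10.2] [ 620.34 -205.41  112.26] [ 620.47 -204.88  113.01] 32.83
Mz [-0.03688811  0.11672597  0.06410264] [1.7995e+02 3.0000e-02 1.6243e+02]
165.4 [-0.2  0.2  9.7] [ 620.31 -205.39  112.25] [ 620.4  -204.9   113.01] 33.12
174.4 [ 0.  -0.   9.6] [ 620.25 -205.37  112.25] [ 620.41 -204.95  112.98] 34.08
183.4 [-0.  -0.2  9.7] [ 620.27 -205.47  112.16] [ 620.46 -205.05  112.98] 35.02
192.4 [ 0.1 -0.1 10.1] [ 620.3  -205.51  112.12] [ 620.52 -205.15  112.98] 35.98
192.4 [ 0.4 -0.2  9.8] [ 620.33 -205.53  112.12] [ 620.54 -205.19  112.98] 36.29
192.4 [ 0.4 -0.3 10.1] [ 620.37 -205.55  112.15] [ 620.55 -205.19  113.01] 36.58
Mz [-0.16938361  0.03169094 -0.10011871] [ 1.7999e+02  6.0000e-02 -1.6759e+02]
```

```bash
python3 - <<'E'
from h import *
b=np.array(json.load(open('b.json')));c=np.array(json.load(open('c.json')))
c=servo(c,b,192.4,3,6,log=False);print(ft(b))
open_gripper();hold(.2);pos=np.array(read_eef_pos())
move_l([pos[0],pos[1],.2],.08)
d=np.array([np.cos(np.radians(12.4)),np.sin(np.radians(12.4))])*.05
movep([.62-d[0],-.205-d[1],.3],[180,0,12.4])
p,P,f=wristshot('w4.png')
m=(P[...,2]>.118)&(P[...,2]<.14)&(np.hypot(P[...,0]-.62,P[...,1]+.205)<.08)
q=P[m];print(m.sum(),np.median(q[:,2]),cv2.minAreaRect(q[:,:2].astype(np.float32)*1000))
m=(abs(P[...,2]-.064)<.005)&(np.hypot(P[...,0]-.62,P[...,1]+.206)<.11)
print(cv2.minAreaRect(P[m][:,:2].astype(np.float32)*1000),read_clock())
E
```

```text
[0.22852326 0.85717704 0.48522775]
2733 0.12491094665256877 ((619.8086547851562, -204.67935180664062), (118.36829376220703, 23.67503547668457), 12.053923606872559)
((620.1739501953125, -204.18011474609375), (160.41110229492188, 90.66961669921875), 12.03952693939209) 43.1083
```

View pics/w4.png

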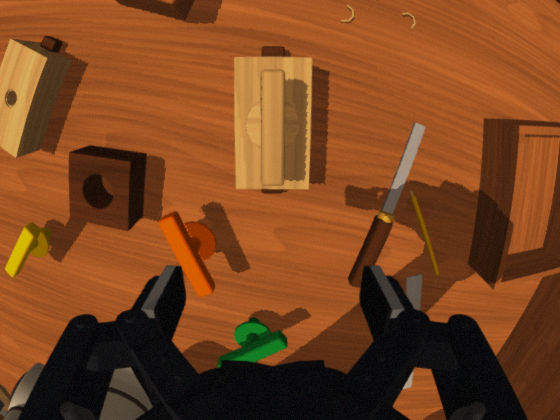

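The gauge stands at (272,125), upright, lengthwise within 0.1°. Its handle centre is at 0.113 m, which is home, and nothing else was disturbed.

```bash
python3 -c "
from workcell import *
print(job_done())"
```

```text
the job is handed in; nothing more can be done
None
```

The job is handed in: the gauge was pressed home in the wide socket at about 10 N, rocked 30° each way, turned back lengthwise and left standing there with the gripper clear.

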